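# Darken the light stand at its click stop, then load the dish

## Task

The specimen in the covered glass dish must not be lit before its turn, and the light stand's shutter slide has been left half-way across the light port. Push the slide on inwards until it clicks into its next stop, the spring plunger dropped into the notch and the blank over the port, without letting it run on to the window beyond. Only then bring the dish over, keeping it level, and stand it centred on the stage glass above the port; leave the forceps, jar and slide box alone.

Things in the scene. Friction and masses are not known exactly. Their poses are not given: they have to be found in the camera images.
- stand: Blue-grey light stand, fixed. Origin on the bench straight below the light port; x points from the port to the rear lamp house, y is the way the slide is pushed in, z up. Plinth x -75 to 95, y -75 to 75 mm, 36 high; lamp house x 85 to 150, y -75 to 75, 78 high; slide head x -40 to 64, y -50 to 50, its flat top 66 above the bench.
- stage_centre (a point): Centre of the round stage glass, 56 mm across, flush with the head's flat top, over the port, 66 mm above the bench; axes as the stand's. The dish goes here. A steel index tube, 22 mm across, stands behind it at x = 46 mm, up to 115 mm above the bench, only 5 mm behind the seated dish: hold the dish on its +y and -y sides.
- light_port (a point): Centre of the round lamp lens, 27 mm across, in the head, 46 mm above the bench on the stand's z axis. The slide passes 3 mm above it: an aluminium plate 198 x 82 x 6 mm with, from its inner end, an open 44 mm window, a blank part and a frosted 44 mm window, and three 15 mm notches 52 mm apart in its rear edge.
- shutter (a joint): Travel of the slide along the stand's y (m), growing as it is pushed in; starts at 0.018 to 0.034, between stops. The next stop, blank over the port, comes at 0.043 to 0.061: the index is screwed on in slots, so where it clicks must be felt. Sliding takes 2 to 3 N. Left between stops it stays. The frosted window begins to uncover the port at 0.070.
- shutter_tab (a point): Middle of the top edge of the slide's black upright finger tab, at its outer (-y) end, outside the head; moves with the slide, axes as the stand's. The tab is 44 mm wide along x, 10 mm thick along y (faces 5 mm either side of this point) and reaches from 92 down to 46 mm above the bench, with only the bench below.
- plunger (a joint): Lift of the spring index plunger (m): about 0 with its roller nose down in a notch, about 0.003 riding on the plate. Seen as the black cap, 18 mm across, 1 or 4 mm proud of the steel tube on the head. Within about 5 mm of a stop it pulls the slide in; pushing on out of the notch takes about 10 to 13 N, so a slow push that stops at 5 to 6 N ends in the notch.
- dish: Covered round glass dish with dark wax floor, one rigid piece, 60 mm across and 22 mm high, 70 to 130 g; origin at the centre of its underside, z up. Stands on the bench on the robot's right.
- forceps: Bystander: steel forceps 130 mm long lying flat on the bench in front of the stand, 12 mm high, 9 mm wide; long axis is its x, origin under the middle.
- jar: Bystander: amber glass jar with black lid, 62 mm across, 85 mm high, left of the stand; origin at the centre of its underside.
- slide_box: Bystander: grey box for glass slides, 87 x 102 mm and 36 mm high, beyond the stand on the right; origin at the centre of its underside.
There are look-alikes about, which are no part of the job. Leave any yellow look-alike of the dish alone.

How it is judged:
On the way, in this order (a step that is already met when the one before it is completed fails the run):
1. the slide is pushed in until the plunger drops into the second notch, the blank covering the port, while the dish is still off the stage glass (value of joint plunger below 0.0015 m and value of joint shutter between 0.04 and 0.064 m and horizontal distance between dish and stage_centre above 0.06 m), for 0.3 s.
2. the dish stands on the stage glass (horizontal distance between dish and stage_centre below 0.01 m and z of dish in the frame of stage_centre below 0.003 m), for 0.2 s.
At the end, for the whole second after the job is handed in: The slide rests in its second notch (plunger lift under 1.5 mm, slide between 0.040 and 0.064 m) and the dish stands upright and at rest on the stage glass, its centre within 10 mm of the glass's centre and its underside within 3 mm of the glass (all of step 2 and value of joint plunger below 0.0015 m and value of joint shutter between 0.04 and 0.064 m and z of dish in the frame of stage_centre above -0.003 m and angle between dish's own z axis and vertical below 0.08 rad and linear speed of dish below 0.01 m/s and velocity of joint shutter between -0.005 and 0.005 m/s); the robot touches nothing.
It fails at once if the slide is let run on until the window beyond uncovers the port (value of joint shutter above 0.07 m).
It fails at once if the dish is brought over the port while the port is not fully covered by the blank (horizontal distance between dish and stage_centre below 0.04 m and value of joint shutter below 0.034 m).
It fails at once if the dish is tipped by more than 20 degrees (angle between dish's own z axis and vertical above 0.35 rad).
It fails at once if a bystander (forceps, jar or slide box) is moved by more than 15 mm (distance of any of forceps, jar, slide_box from where it was at the start of the episode above 0.015 m).
It also fails if it takes over 54 s, if anything falls off the work surface, if the arm or the gripper's body presses on something with over 40 N, if the wrist force passes 120 N, or if a joint passes its speed limit or range.

## Robot

A 6-joint arm with a two-finger parallel gripper is mounted at the origin on the work surface. World frame = base frame: x ahead of the robot, y to its left, z up, the work surface at z = 0. Lengths are in m, angles in rad, forces in N, time in s.
With the tool pointing down it reaches from about 0.35 to 0.775 m from the base axis. Payload 5.5 kg.
Tool frame: the origin (TCP) lies between the finger pads; the fingertips stand 22 mm ahead of it and the grasp point (between the pads) lies 3 mm ahead of it (env.finger_overhang is the distance from the TCP to the fingertips, in m); y points along the fingers, x is the direction in which the jaws open and shut, and the axes are right-handed (so a half turn about y gives the same grasp; the last joint's range is limited). The gripper opens to 85 mm and grips with 20 to 120 N. Pads are 22 mm wide; open, the fingers measure 114 mm over their backs; the gripper's body (76 mm by 85 mm) begins 54 mm behind the grasp point. The pads swing forward as they close: fully open they stand 13 mm farther back than shut.
Start: joints at [-1.403, 0.313, 0.046, 1.304, 0, 1.431], TCP at [0.174, -0.548, 0.253] pointing down, gripper open.
Joint ranges: [-2.76, 2.76], [-0.86, 1.69], [-1.03, 1.26], [-2.2, 2.34], [-1.47, 1.5], [-3.14, 3.14]. Speed limits (rad/s): [2.57, 2.57, 3.14, 3.14, 3.14, 3.14].

## Interface

Orientations are given as a unit quaternion [w, x, y, z].
In Python, from workcell import monitor, cams, job, env gives the robot as it stands.
- The arm moves only by the tool drive_tool, never from a script. Its argument "plan" is text: rows parted by semicolons, each of 7 numbers parted by spaces: the opening, from -1 (shut) to 1 (fully open), then the shift along the tool's x, y, z in mm, then the turn, a rotation vector about the tool's x, y, z in degrees. In form: gripper x y z rx ry rz; .... A call has 1 to 8 rows; each row shifts and turns the pose as measured when the row begins, along the tool's axes as they then stand; what a row does not reach is not made up. A row lasts 1/8 s, in which the tool goes at most 62.5 mm and 10.7 degrees, less where a joint would pass 70% of its speed; a pose out of reach is approached as far as the arm can. A call is refused whole if a number of a shift passes 62.5 or a number of a turn 10.7, either way. A call with a gripper value outside its range is refused whole. The fingers move at their own pace and stop on an object; "grip_force" is the grip in N (left out, the last holds). Time passes only in rows, so rows that do not move let the fingers close. It gives the time, the measured TCP pose, the force and the opening at its end, in the units of the state.
- monitor.get_state(): the state, without advancing time (a new reading comes with each control period).
- cams.read_camera(name): name is "scene" or "top" or "wrist"; returns (picture, depth): 480x640x3 uint8, red, green, blue; 480x640 float32, m along the optical axis (not along the pixel's ray), 0 where there is no reading.
- cams.calibration(name): a dict with "fx", "fy", "cx", "cy" (pixels), "R" (3x3) and "t" (3): a world point X has camera coordinates R X + t. Camera axes: x right, y down, z forward; pixel columns grow to the right and rows downward; lengths in m; the calibration is good to about 2 mm. A picture is of the moment at which its call begins: read the wrist's pose just before it. calibration takes no time and is no camera call; for the wrist camera it gives the pose at the moment of the call.
- job.hand_in(): hands the job in, once; it reports no verdict.
The state is a dict: "clock": time; "joint_pos": joint angles; "qvel": joint speeds; "tau": joint torques, N m; "tcp_pos": TCP position; "orientation": TCP orientation; "wrist_force": force on the tool from outside, world axes, zero at the start; "ft_torque": the same for the moment, N m; "finger_gap": finger opening in m.
Only numpy, scipy, OpenCV 4.12 (cv2) and the standard library are available. Lean on these libraries where they do the work, as an engineer would, in place of code of your own. Each camera call takes 0.05 s, during which the arm holds its last target.

## Working session

There is one attempt and no reset: what is moved stays moved. The work goes in short steps, Python scripts to look and compute and a tool call to move; the robot and the scene stay as the last step left them, time stands still between calls to the robot, and variables do not carry over. Pictures are saved under pics/ and viewed, and the job is handed in when it is done.

Besides the shell and the picture viewer there is one more tool, called after "Call:" as a command line: name --argument value ..., lists and objects as JSON in quotes. drive_tool: Moves the arm, as the interface text tells. Its arguments: {"type":"object","properties":{"plan":{"type":"string"},"grip_force":{"type":"number"}},"required":["plan"]}

```bash
mkdir -p pics; cat > h.py <<'E'
import numpy as np,cv2
from workcell import monitor,cams,job,env
def snap(n,tag):
    c=cams.calibration(n); p,d=cams.read_camera(n)
    cv2.imwrite(f'pics/{tag}.png',p[:,:,::-1]); np.savez(f'{tag}.npz',p=p,d=d,**{k:np.array(v) for k,v in c.items()})
def world(tag,u,v,r=1):
    z=np.load(tag+'.npz'); d=z['d'][v-r:v+r+1,u-r:u+r+1]; d=np.median(d[d>0]) if (d>0).any() else np.nan
    c=np.array([(u-z['cx'])/z['fx']*d,(v-z['cy'])/z['fy']*d,d]); return z['R'].T@(c-z['t'])
def onplane(tag,u,v,h):
    z=np.load(tag+'.npz'); r=z['R'].T@np.array([(u-z['cx'])/z['fx'],(v-z['cy'])/z['fy'],1]); o=-z['R'].T@z['t']
    return o+r*(h-o[2])/r[2]
def crop(tag,x0,y0,x1,y1,s,out):
    p=cv2.imread(f'pics/{tag}.png')[y0:y1,x0:x1]; cv2.imwrite(f'pics/{out}.png',cv2.resize(p,None,fx=s,fy=s,interpolation=cv2.INTER_CUBIC))
E
python3 - <<'E'
from h import *
snap('scene','s0');snap('top','t0')
s=monitor.get_state();print(s)
E
```

```text
{'clock': 0.1, 'joint_pos': array([-1.40260122e+00,  3.13940866e-01,  4.51159723e-02,  1.30358194e+00,
        1.97592627e-05,  1.43121226e+00]), 'qvel': array([-0.00049334, -0.00263483,  0.0041681 ,  0.00078494,  0.00064263,
        0.00041958]), 'tau': array([ 3.46062108e-03, -4.81725597e+01,  2.99243724e+01,  1.27185925e-02,
       -3.74075989e-05,  2.89712510e-06]), 'tcp_pos': array([ 0.17412943, -0.54758035,  0.2524987 ]), 'orientation': array([ 0.57113427, -0.5703306 ,  0.41785307, -0.41704611]), 'wrist_force': array([-0.26518762,  0.00604016,  0.22156305]), 'ft_torque': array([-0.04328134, -0.00908823, -0.00846028]), 'finger_gap': 0.08567243723907485}
```

View pics/s0.png

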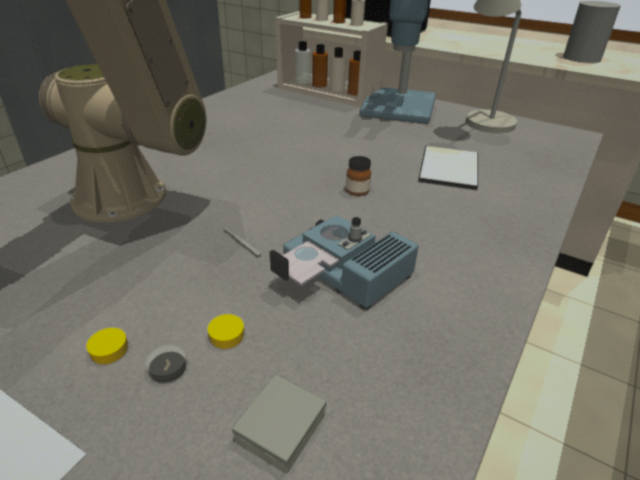

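View pics/t0.png

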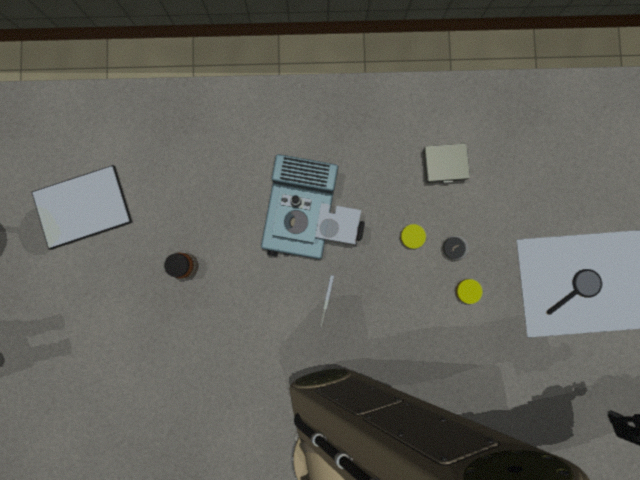

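```bash
python3 - <<'E'
from h import *
from scipy.spatial.transform import Rotation as R
s=monitor.get_state();q=s['orientation'];print(R.from_quat(q[[1,2,3,0]]).as_matrix().round(3))
for n in('scene','top','wrist'):
    c=cams.calibration(n);print(n,c['fx'],(-np.array(c['R']).T@c['t']).round(3))
    print(np.array(c['R']).round(3))
E
```

```text
[[ 0.303 -0.     0.953]
 [-0.953  0.002  0.303]
 [-0.002 -1.     0.   ]]
scene 468.2104976289628 [ 0.94  -0.578  0.599]
[[ 0.834  0.552  0.011]
 [ 0.325 -0.474 -0.818]
 [-0.447  0.686 -0.575]]
top 459.6879439783988 [0.451 0.055 1.139]
[[-0.026 -1.     0.004]
 [-0.997  0.026 -0.077]
 [ 0.077 -0.006 -0.997]]
wrist 404.7803045302864 [ 0.246 -0.525  0.373]
[[ 0.302 -0.953 -0.002]
 [-0.912 -0.29   0.291]
 [-0.278 -0.087 -0.957]]
```

```bash
python3 - <<'E'
from h import *
crop('t0',250,145,490,325,3.33,'t0c')
crop('s0',130,200,430,400,2.66,'s0c')
E
```

```text
(no output)
```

View pics/t0c.png

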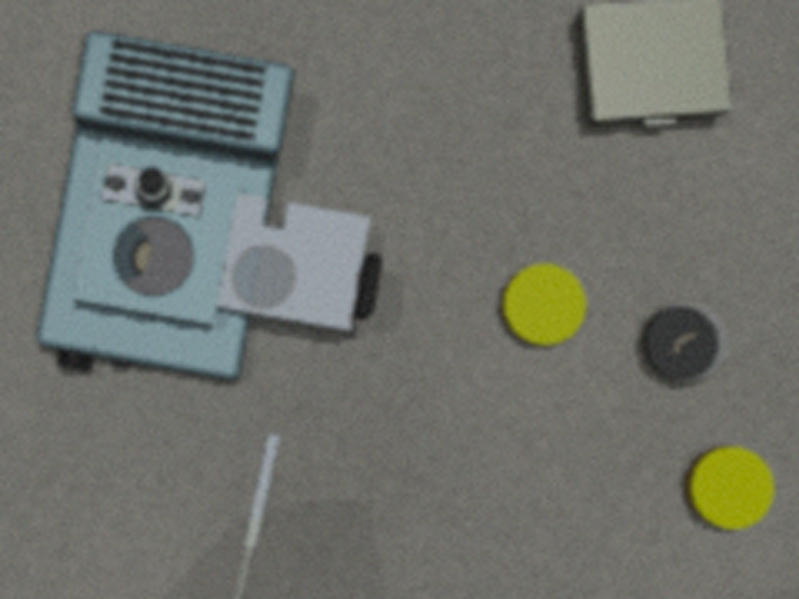

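View pics/s0c.png

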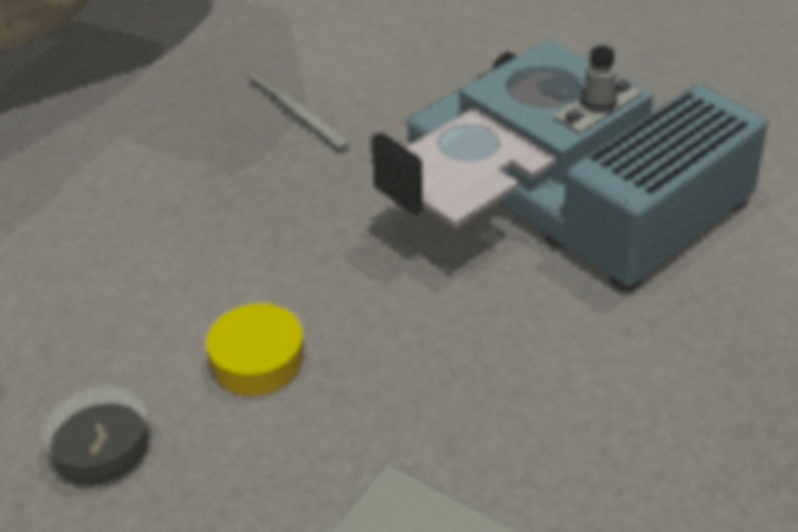

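```bash
python3 - <<'E'
from h import *
f=lambda x,y,h:onplane('t0',250+x/3.3333,145+y/3.3333,h)
P={'stage':f(153,256,.066),'tab':f(369,286,.092),'cap':f(152,180,.117),'pfl':f(41,347,.036),'pfr':f(237,378,.036),'lfl':f(90,33,.078),'lfr':f(292,67,.078),'lnl':f(75,124,.078),'lnr':f(275,153,.078),'dish':f(680,343,.004),'fc1':f(275,437,.012),'fc2':f(238,600,.01),'jar':f(-233,400,.085),'bx':f(655,60,.036),'y1':f(545,305,.02)}
for k,v in P.items():print(k,v[:2].round(4))
for a,b in(('pfl','pfr'),('lfl','lfr'),('lnl','lnr')):
    d=P[a]-P[b];print(a,np.linalg.norm(d),np.degrees(np.arctan2(-d[0],d[1])))
for a,b in(('lfl','lnl'),('lfr','lnr'),('cap','stage')):
    d=P[a]-P[b];print(a,np.linalg.norm(d),np.degrees(np.arctan2(d[1],d[0])))
print(world('t0',296,230),world('t0',360,231),world('s0',280,260),world('s0',280,252))
E
```

```text
stage [0.5618 0.089 ]
tab [ 0.5346 -0.0593]
cap [0.6079 0.0869]
pfl [0.5012 0.1721]
pfr [0.4752 0.0317]
lfl [0.7193 0.1292]
lfr [ 0.6914 -0.0121]
lnl [0.6548 0.1411]
lnr [0.6307 0.0017]
dish [ 0.4932 -0.2982]
fc1 [0.4318 0.0046]
fc2 [0.3144 0.0349]
jar [0.4676 0.3552]
bx [ 0.6993 -0.2803]
y1 [ 0.523  -0.1957]
pfl 0.1427787752735745 -10.488223995975892
lfl 0.14404870170906395 -11.164230195389475
lnl 0.14145959247264397 -9.81558444290535
lfl 0.06554125601514443 -10.385616688057585
lfr 0.062230057385624295 -12.764316141462354
cap 0.0687850691414889 -2.6705238025463847
[0.54234404 0.08920512 0.06761498] [ 0.53406418 -0.05761189  0.09308959] [ 0.54568295 -0.06647685  0.08888249] [0.46135966 0.04378443 0.00058714]
```

```bash
cat >> h.py <<'E'
from scipy.spatial.transform import Rotation as Ro
def pose():
    s=monitor.get_state();q=np.array(s['orientation']);return np.array(s['tcp_pos']),Ro.from_quat(q[[1,2,3,0]])
def target(yaw): # tool y down, tool x at yaw (deg)
    a=np.radians(yaw);x=np.array([np.cos(a),np.sin(a),0]);y=np.array([0,0,-1.]);return Ro.from_matrix(np.c_[x,y,np.cross(x,y)])
def plan(p1,yaw,n,g,turn=None):
    p,r=pose();T=target(yaw);d=(r.inv()*T).as_rotvec()
    if turn is not None and np.sign(d[1])!=turn: d=d*(1-2*np.pi/np.linalg.norm(d))
    out=[]
    dp=(np.array(p1)-p)/n
    for i in range(n):
        t=r.inv().apply(dp)*1000;k=np.degrees(d)/n
        out.append(' '.join(f'{v:g}' for v in [g,*t.round(1),*k.round(1)]))
        r=r*Ro.from_rotvec(d/n)
    for i in range(0,n,8):print('; '.join(out[i:i+8]))
def st():
    s=monitor.get_state();p,r=pose();m=r.as_matrix();print(round(s['clock'],2),'tcp',p.round(4),'yaw',np.degrees(np.arctan2(m[1,0],m[0,0])).round(1),'down',m[:,1].round(3),'F',np.round(s['wrist_force'],2),'gap',round(s['finger_gap'],4))
E
python3 - <<'E'
from h import *
print(env.finger_overhang)
plan([0.47,0.0,0.26],79.5,16,-1,turn=-1)
E
```

```text
0.022
-1 -27 -0.4 28 -0 -9.5 -0; -1 -22 -0.4 32.1 -0 -9.5 -0; -1 -16.4 -0.4 35.3 -0 -9.5 -0; -1 -10.4 -0.4 37.5 -0 -9.5 -0; -1 -4.1 -0.4 38.7 -0 -9.5 -0; -1 2.4 -0.4 38.8 -0 -9.5 -0; -1 8.7 -0.4 37.9 -0 -9.5 -0; -1 14.9 -0.5 35.9 -0 -9.5 -0
-1 20.6 -0.5 33 -0 -9.5 -0; -1 25.7 -0.5 29.2 -0 -9.5 -0; -1 30.2 -0.5 24.5 -0 -9.5 -0; -1 33.8 -0.5 19.2 -0 -9.5 -0; -1 36.5 -0.5 13.4 -0 -9.5 -0; -1 38.2 -0.5 7.2 -0 -9.5 -0; -1 38.9 -0.5 0.7 -0 -9.5 -0; -1 38.5 -0.5 -5.7 -0 -9.5 -0
```

Call:
drive_tool --plan "-1 -27 0 28 0 -9.5 0; -1 -22 0 32 0 -9.5 0; -1 -16 0 35 0 -9.5 0; -1 -10 0 37.5 0 -9.5 0; -1 -4 0 39 0 -9.5 0; -1 2 0 39 0 -9.5 0; -1 9 0 38 0 -9.5 0; -1 15 0 36 0 -9.5 0"

```text
clock: 1.1
tcp_pos: [0.3197, -0.2638, 0.2493]
orientation: [0.709, -0.703, -0.035, 0.036]
wrist_force: [0.5, -0.1, 0.3]
finger_gap: -0.0001
```

Call:
drive_tool --plan "-1 21 0 33 0 -9.5 0; -1 26 0 29 0 -9.5 0; -1 30 0 25 0 -9.5 0; -1 34 0 19 0 -9.5 0; -1 36 0 13 0 -9.5 0; -1 38 0 7 0 -9.5 0; -1 39 0 1 0 -9.5 0; -1 38 0 -5 0 -9.5 0"

```text
clock: 2.1
tcp_pos: [0.4523, 0.0282, 0.2494]
orientation: [0.528, -0.52, -0.476, 0.474]
wrist_force: [0.4, 0.3, 0.7]
finger_gap: 0.0002
```

```bash
python3 - <<'E'
from h import *
st(); snap('wrist','w1'); snap('top','t1')
E
```

```text
2.1 tcp [0.4523 0.0282 0.2494] yaw 84.4 down [-0.005  0.009 -1.   ] F [0.37 0.26 0.74] gap 0.0002
```

View pics/w1.png

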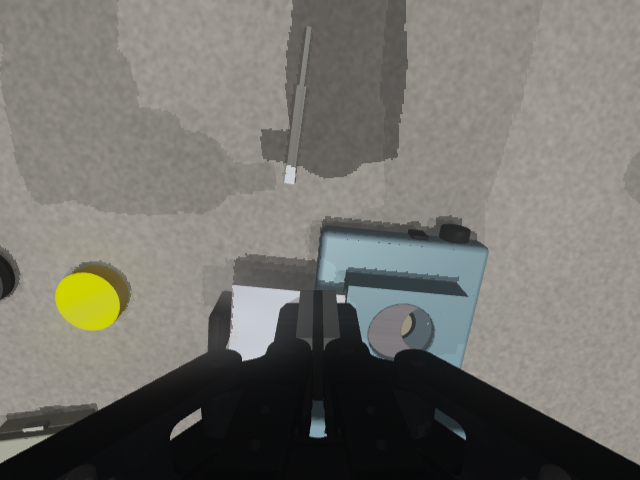

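```bash
python3 - <<'E'
from h import *
g=lambda u,v,h:onplane('w1',u,v,h)
a,b=g(321,228,.036),g(487,246,.036)
d=b-a;print(a,b,np.linalg.norm(d),np.degrees(np.arctan2(-d[0],d[1])))
print('stage',g(401,331,.066),world('w1',401,335))
d/=np.linalg.norm(d);x=np.array([d[1],-d[0],0]);print('from plinth',(a+b)/2+.075*x)
c,e=g(346,269,.066),g(467,297,.066);d2=e-c;print(c,e,np.linalg.norm(d2),np.degrees(np.arctan2(-d2[0],d2[1])))
crop('w1',310,210,510,370,4,'w1c')
E
```

```text
[0.47354038 0.03119839 0.036     ] [0.5044178  0.17372705 0.036     ] 0.14583495077411018 -12.223668370052435
stage [0.562077   0.09015105 0.066     ] [0.56573642 0.0899516  0.06626044]
from plinth [0.56227873 0.08658308 0.036     ]
[0.50132637 0.04823384 0.066     ] [0.53619167 0.14569342 0.066     ] 0.10350825509347263 -19.684220809339852
```

View pics/w1c.png

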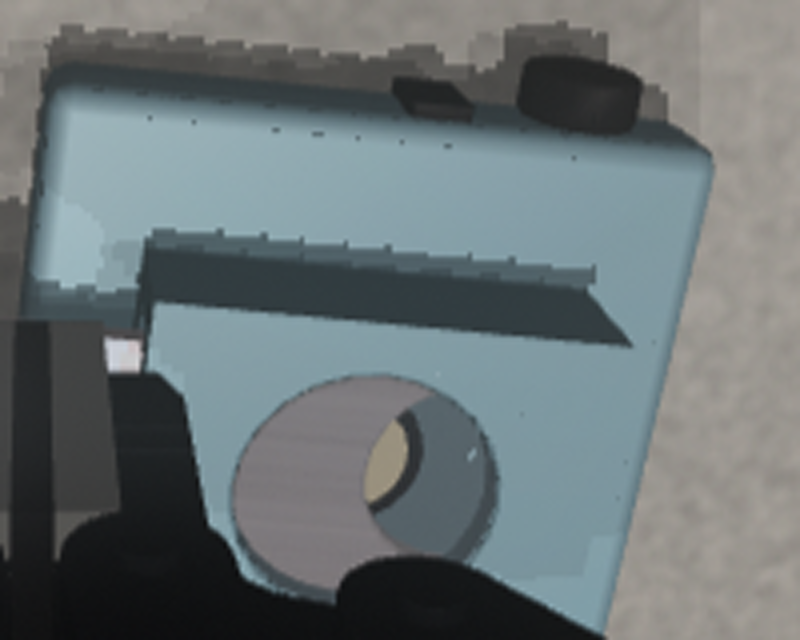

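View pics/t1.png

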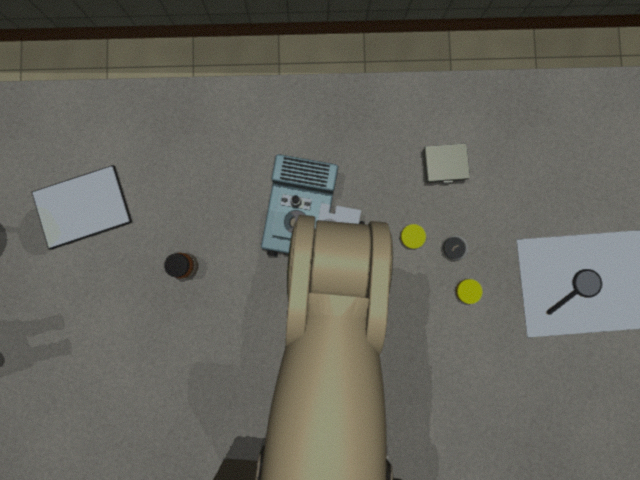

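```bash
python3 - <<'E'
from h import *
g=lambda u,v,h:onplane('w1',u,v,h)
c,e=g(347.5,285.5,.066),g(468,296.5,.066);d2=e-c;print(c,e,np.linalg.norm(d2),np.degrees(np.arctan2(-d2[0],d2[1])))
print(g(401.2,335.7,.066))
plan([0.526,-0.106,.18],79,5,-1)
E
```

```text
[0.51581358 0.04831823 0.066     ] [0.53582311 0.14651384 0.066     ] 0.10021356501612161 -11.51759605656969
[0.5665836  0.09014165 0.066     ]
-1 -25.7 13.5 -17.3 -0.1 1.1 0.1; -1 -25.3 13.6 -17.8 -0.1 1.1 0.1; -1 -25 13.6 -18.2 -0.1 1.1 0.1; -1 -24.6 13.7 -18.7 -0.1 1.1 0.1; -1 -24.2 13.8 -19.1 -0.1 1.1 0.1
```

Call:
drive_tool --plan "-1 -26 14 -17 0 1.1 0; -1 -25 14 -18 0 1.1 0; -1 -25 14 -18 0 1.1 0; -1 -25 14 -19 0 1.1 0; -1 -24 14 -19 0 1.1 0"

```text
clock: 2.82
tcp_pos: [0.525, -0.1098, 0.1756]
orientation: [0.551, -0.543, -0.448, 0.447]
wrist_force: [0.0, 1.0, 0.8]
finger_gap: 0.0
```

```bash
python3 - <<'E'
from h import *
st(); snap('wrist','w2');plan([0.526,-0.106,.077],78.8,3,-1)
E
```

```text
2.83 tcp [ 0.525  -0.1098  0.1756] yaw 78.6 down [-0.006  0.009 -1.   ] F [0.02 1.   0.78] gap 0.0
-1 2 32.2 0.2 -0.2 -0.1 0.1; -1 2.1 32.2 0.3 -0.2 -0.1 0.1; -1 2.2 32.2 0.4 -0.2 -0.1 0.1
```

View pics/w2.png

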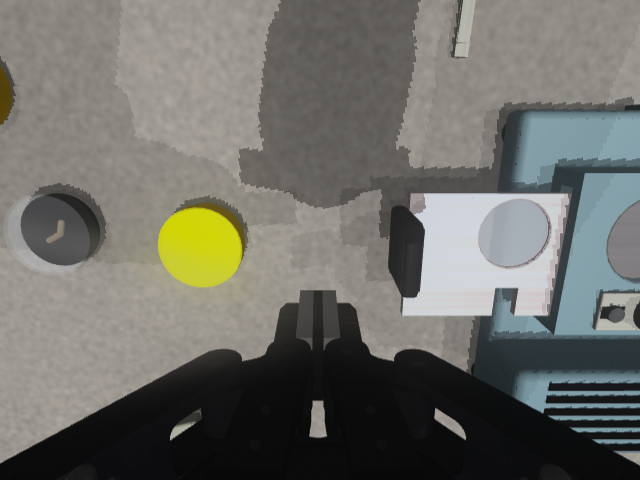

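```bash
python3 - <<'E'
from h import *
for p in((400,207),(398,293),(422,212),(418,297)):print(onplane('w2',*p,.092).round(4),world('w2',*p,2).round(4))
print(onplane('w2',60,231,.006).round(4), world('w2',60,240,2).round(4))
E
```

```text
[ 0.5075 -0.0616  0.092 ] [ 0.5172 -0.0554  0.0548]
[ 0.5554 -0.0696  0.092 ] [ 6.007e-01 -5.770e-02  3.000e-04]
[ 0.5124 -0.0508  0.092 ] [ 0.5229 -0.0426  0.0551]
[ 0.56   -0.0591  0.092 ] [ 0.579  -0.0524  0.0552]
[ 0.4972 -0.2977  0.006 ] [ 0.5011 -0.2891  0.0219]
```

Call:
drive_tool --plan "-1 0 32 0 0 0 0; -1 0 32 0 0 0 0; -1 0 32 0 0 0 0; -1 8 2 0 0 0 0; -1 8 0 0 0 0 0; -1 3 0 0 0 0 0"

```text
clock: 3.62
tcp_pos: [0.5281, -0.0972, 0.0739]
orientation: [0.555, -0.547, -0.443, 0.444]
wrist_force: [0.1, -0.8, 0.8]
finger_gap: 0.0005
```

```bash
python3 - <<'E'
from h import *
st(); crop; snap('scene','s2');crop('s2',200,150,440,320,3.3,'s2c')
st()
E
```

```text
3.62 tcp [ 0.5281 -0.0972  0.0739] yaw 77.7 down [-0.008  0.007 -1.   ] F [ 0.1  -0.8   0.83] gap 0.0005
3.67 tcp [ 0.5284 -0.0971  0.0741] yaw 77.7 down [-0.007  0.007 -1.   ] F [0.81 0.85 0.7 ] gap -0.0003
```

View pics/s2c.png

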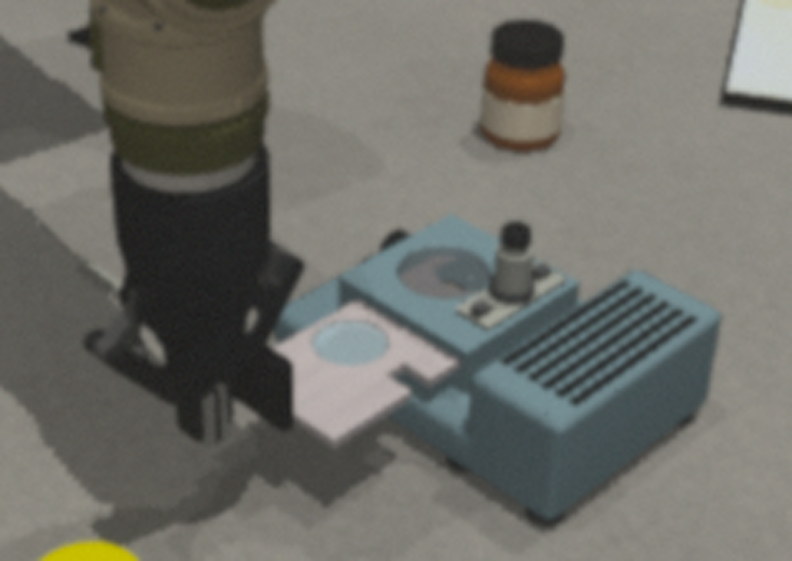

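Call:
drive_tool --plan "-1 4 0 0 0 0.5 0; -1 3 0 0 0 0.5 0; -1 2 0 0 0 0 0; -1 2 0 0 0 0 0"

```text
clock: 4.18
tcp_pos: [0.5325, -0.0858, 0.0764]
orientation: [0.557, -0.553, -0.439, 0.438]
wrist_force: [-0.9, 0.3, -0.2]
finger_gap: -0.0
```

Call:
drive_tool --plan "-1 2 0 0 0 0 0; -1 2 0 0 0 0 0"

```text
clock: 4.42
tcp_pos: [0.5334, -0.0818, 0.0763]
orientation: [0.557, -0.553, -0.439, 0.438]
wrist_force: [-0.2, -0.8, 0.2]
finger_gap: 0.0
```

Call:
drive_tool --plan "-1 2 0 0 0 0 0; -1 2 0 0 0 0 0"

```text
clock: 4.68
tcp_pos: [0.5343, -0.0779, 0.0763]
orientation: [0.557, -0.553, -0.438, 0.438]
wrist_force: [-1.0, -2.3, 1.1]
finger_gap: 0.0001
```

Call:
drive_tool --plan "-1 1.5 0 0 0 0 0; -1 1.5 0 0 0 0 0"

```text
clock: 4.92
tcp_pos: [0.5348, -0.0756, 0.0763]
orientation: [0.557, -0.553, -0.438, 0.439]
wrist_force: [-0.4, -2.6, 0.1]
finger_gap: -0.0001
```

Call:
drive_tool --plan "-1 1.5 0 0 0 0 0; -1 1.5 0 0 0 0 0"

```text
clock: 5.18
tcp_pos: [0.5353, -0.0728, 0.0763]
orientation: [0.557, -0.553, -0.437, 0.439]
wrist_force: [-1.6, -2.7, 0.7]
finger_gap: -0.0002
```

Call:
drive_tool --plan "-1 1.5 0 0 0 0 0; -1 1.5 0 0 0 0 0"

```text
clock: 5.42
tcp_pos: [0.536, -0.0698, 0.0763]
orientation: [0.557, -0.553, -0.437, 0.439]
wrist_force: [-1.2, -2.8, 0.1]
finger_gap: -0.0002
```

Call:
drive_tool --plan "-1 1.2 0 0 0 0 0; -1 1.2 0 0 0 0 0"

```text
clock: 5.68
tcp_pos: [0.5365, -0.0672, 0.0763]
orientation: [0.557, -0.553, -0.437, 0.439]
wrist_force: [-1.1, -2.0, 0.8]
finger_gap: 0.0
```

Call:
drive_tool --plan "-1 1.2 0 0 0 0 0; -1 1.2 0 0 0 0 0"

```text
clock: 5.92
tcp_pos: [0.537, -0.0646, 0.0763]
orientation: [0.557, -0.553, -0.437, 0.439]
wrist_force: [-1.7, -2.4, 1.0]
finger_gap: 0.0004
```

Call:
drive_tool --plan "-1 1.2 0 0 0 0 0; -1 1.2 0 0 0 0 0"

```text
clock: 6.18
tcp_pos: [0.5375, -0.0622, 0.0763]
orientation: [0.557, -0.553, -0.437, 0.439]
wrist_force: [-0.9, -3.1, 1.6]
finger_gap: 0.0
```

Call:
drive_tool --plan "-1 1 0 0 0 0 0; -1 1 0 0 0 0 0"

```text
clock: 6.42
tcp_pos: [0.538, -0.06, 0.0762]
orientation: [0.557, -0.553, -0.437, 0.439]
wrist_force: [-1.6, -3.0, 1.2]
finger_gap: -0.0
```

Call:
drive_tool --plan "-1 1 0 0 0 0 0; -1 1 0 0 0 0 0"

```text
clock: 6.68
tcp_pos: [0.5384, -0.0579, 0.0762]
orientation: [0.557, -0.553, -0.437, 0.439]
wrist_force: [-2.0, -1.4, 1.5]
finger_gap: -0.0
```

Call:
drive_tool --plan "-1 1 0 0 0 0 0; -1 1 0 0 0 0 0"

```text
clock: 6.92
tcp_pos: [0.5389, -0.0558, 0.0762]
orientation: [0.557, -0.553, -0.437, 0.439]
wrist_force: [-0.3, -2.2, -0.0]
finger_gap: 0.0001
```

Call:
drive_tool --plan "-1 1 0 0 0 0 0; -1 1 0 0 0 0 0"

```text
clock: 7.18
tcp_pos: [0.5393, -0.0537, 0.0762]
orientation: [0.557, -0.553, -0.437, 0.439]
wrist_force: [-1.8, -2.3, 1.6]
finger_gap: 0.0002
```

```bash
python3 - <<'E'
from h import *
st(); snap('scene','s3');crop('s3',200,150,440,320,3.3,'s3c')
E
```

```text
7.17 tcp [ 0.5393 -0.0537  0.0762] yaw 76.6 down [-0.006  0.003 -1.   ] F [-1.77 -2.26  1.55] gap 0.0002
```

View pics/s3c.png

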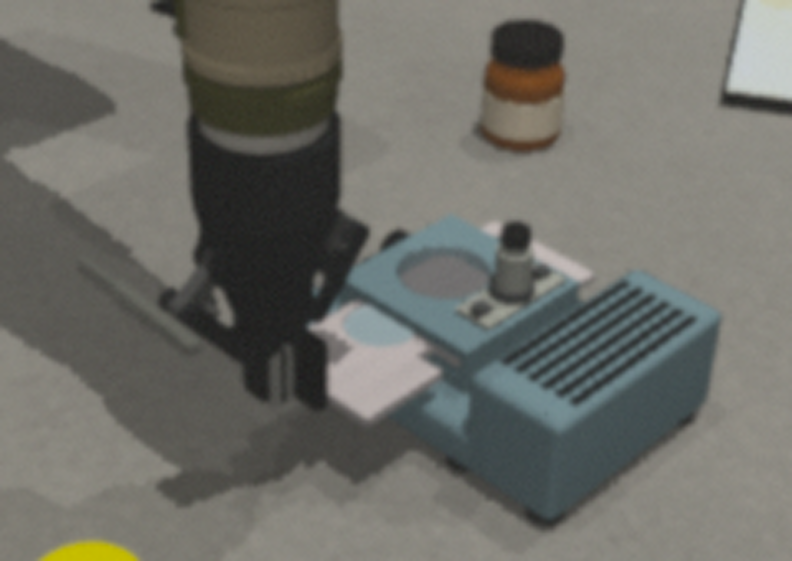

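```bash
python3 - <<'E'
from h import *
S=np.array([.564,.0893,0]);Y=np.array([.192,.981,0]);X=np.array([.981,-.192,0])
f=lambda x,y,h:onplane('t0',250+x/3.3333,145+y/3.3333,h)
for n,p in(('notch',f(277,215,.055)),('cap',f(152,180,.118)),('brk',f(152,192,.068)),('tab',f(369,286,.092)),('tip',f(152,256,.066)),('win',f(264,276,.055))):
    print(n,((p-S)@X).round(4),((p-S)@Y).round(4))
print((np.array([.5393,-.0537,0])-S)@Y,(np.array([.5343,-.0779,0])-S)@Y)
E
```

```text
notch 0.0425 -0.0822
cap 0.0434 0.006
brk 0.0422 0.0076
tab -0.0003 -0.1515
tip -0.0022 0.0
win -0.002 -0.0802
-0.1450254 -0.1697256
```

Call:
drive_tool --plan "-1 1 0 0 0 0 0; -1 1 0 0 0 0 0"

```text
clock: 7.48
tcp_pos: [0.5397, -0.0514, 0.0762]
orientation: [0.557, -0.553, -0.437, 0.439]
wrist_force: [-1.0, -1.6, 0.9]
finger_gap: -0.0001
```

Call:
drive_tool --plan "-1 1 0 0 0 0 0; -1 0.8 0 0 0 0 0"

```text
clock: 7.72
tcp_pos: [0.5405, -0.0489, 0.0762]
orientation: [0.557, -0.552, -0.438, 0.439]
wrist_force: [-0.4, -0.1, -0.5]
finger_gap: 0.0003
```

Call:
drive_tool --plan "-1 0.8 0 0 0 0 0"

```text
clock: 7.85
tcp_pos: [0.5411, -0.0478, 0.0763]
orientation: [0.557, -0.552, -0.438, 0.438]
wrist_force: [-0.1, 0.5, -0.4]
finger_gap: 0.0
```

Call:
drive_tool --plan "-1 0.8 0 0 0 0 0"

```text
clock: 7.98
tcp_pos: [0.5415, -0.0468, 0.0762]
orientation: [0.557, -0.552, -0.438, 0.438]
wrist_force: [-0.3, -0.4, -0.7]
finger_gap: 0.0005
```

Force dropped to zero: it likely snapped ahead. Check the cap.

```bash
python3 - <<'E'
from h import *
st(); snap('scene','s4');
a=cv2.imread('pics/s3.png')[200:300,310:400];b=cv2.imread('pics/s4.png')[200:300,310:400]
cv2.imwrite('pics/cmp.png',cv2.resize(np.hstack([a,b]),None,fx=4.4,fy=4.4,interpolation=cv2.INTER_CUBIC))
E
```

```text
7.97 tcp [ 0.5415 -0.0468  0.0762] yaw 76.6 down [-0.004  0.005 -1.   ] F [-0.34 -0.44 -0.71] gap 0.0005
```

View pics/cmp.png

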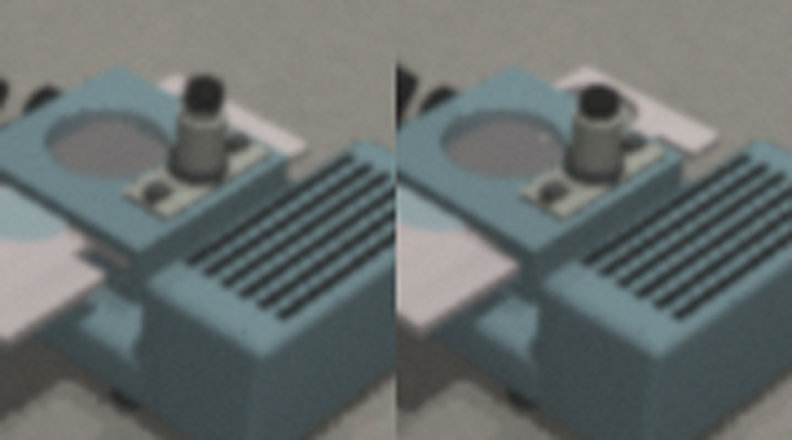

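Call:
drive_tool --plan "-1 0.8 0 0 0 0 0"

```text
clock: 8.15
tcp_pos: [0.5417, -0.0459, 0.0762]
orientation: [0.557, -0.552, -0.438, 0.438]
wrist_force: [-0.2, -0.4, 0.4]
finger_gap: 0.0002
```

Call:
drive_tool --plan "-1 0.8 0 0 0 0 0"

```text
clock: 8.28
tcp_pos: [0.542, -0.0451, 0.0763]
orientation: [0.557, -0.552, -0.438, 0.438]
wrist_force: [0.4, 0.4, 0.5]
finger_gap: -0.0
```

Call:
drive_tool --plan "-1 0.6 0 0 0 0 0"

```text
clock: 8.4
tcp_pos: [0.5421, -0.0444, 0.0763]
orientation: [0.557, -0.552, -0.438, 0.438]
wrist_force: [0.1, 0.3, -0.5]
finger_gap: 0.0
```

Call:
drive_tool --plan "-1 0.6 0 0 0 0 0"

```text
clock: 8.52
tcp_pos: [0.5423, -0.0438, 0.0762]
orientation: [0.557, -0.552, -0.438, 0.438]
wrist_force: [0.5, 0.7, -0.8]
finger_gap: -0.0
```

Call:
drive_tool --plan "-1 0.6 0 0 0 0 0"

```text
clock: 8.65
tcp_pos: [0.5424, -0.0433, 0.0763]
orientation: [0.557, -0.553, -0.438, 0.438]
wrist_force: [0.1, -1.1, 0.6]
finger_gap: -0.0001
```

Call:
drive_tool --plan "-1 0.6 0 0 0 0 0"

```text
clock: 8.78
tcp_pos: [0.5424, -0.0433, 0.0763]
orientation: [0.557, -0.553, -0.438, 0.439]
wrist_force: [-1.8, -3.7, 0.9]
finger_gap: -0.0001
```

Call:
drive_tool --plan "-1 -15 0 0 0 0 0; -1 -30 -10 0 0 0 0; -1 -30 -40 0 0 0 0; 0.85 -30 -50 0 0 0 0; 0.85 -40 0 0 0 -2 0; 0.85 -10 0 0 0 0 0"

```text
clock: 9.52
tcp_pos: [0.5052, -0.2012, 0.1782]
orientation: [0.549, -0.544, -0.448, 0.449]
wrist_force: [0.3, 0.1, -0.2]
finger_gap: 0.0546
```

```bash
python3 - <<'E'
from h import *
st(); snap('wrist','w3'); snap('scene','s5'); crop('s5',200,150,440,320,3.3,'s5c')
E
```

```text
9.53 tcp [ 0.5052 -0.2012  0.1782] yaw 78.7 down [-0.005  0.005 -1.   ] F [ 0.29  0.1  -0.23] gap 0.0546
```

View pics/w3.png

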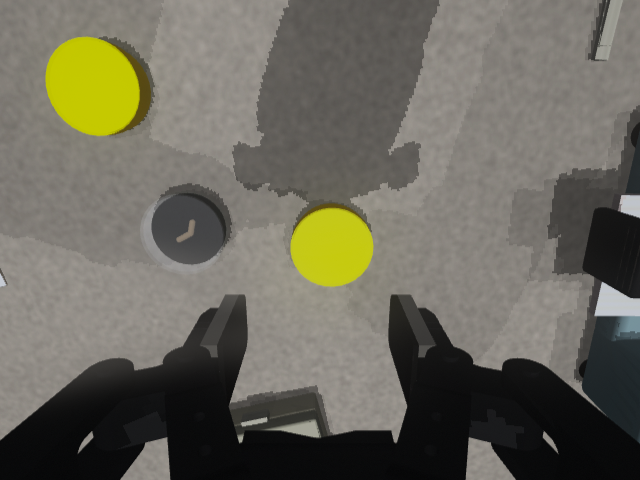

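View pics/s5c.png

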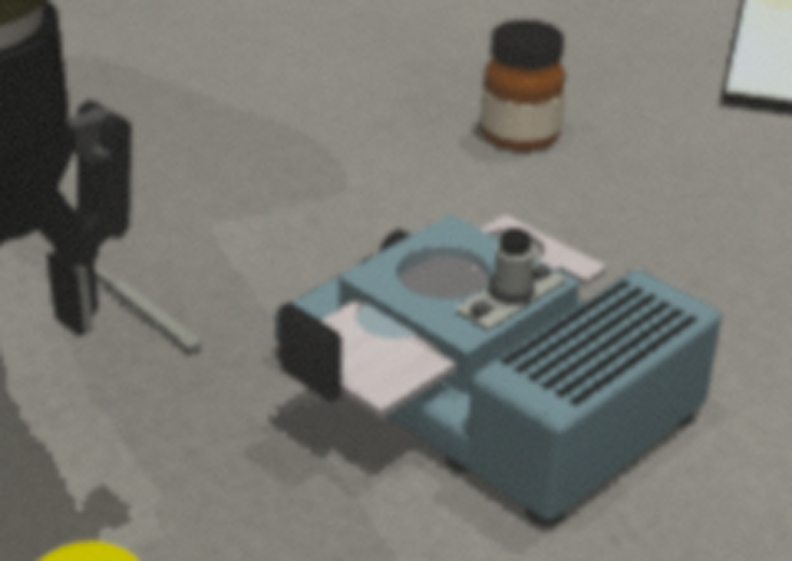

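```bash
python3 - <<'E'
from h import *
crop('w3',120,160,260,290,5,'w3c')
for p in((188,229),):print([onplane('w3',*p,h).round(4) for h in(0,.006,.01)])
z=np.load('w3.npz');c=world('w3',200,245,2);print(c,world('w3',165,262,1),world('w3',185,215,2))
E
```

```text
[array([ 0.4975, -0.2999,  0.    ]), array([ 0.4962, -0.2976,  0.006 ]), array([ 0.4953, -0.2961,  0.01  ])]
[ 0.50595156 -0.28645076  0.02223742] [ 0.51351775 -0.31505457  0.02209161] [ 0.48259057 -0.29080178  0.02177287]
```

View pics/w3c.png

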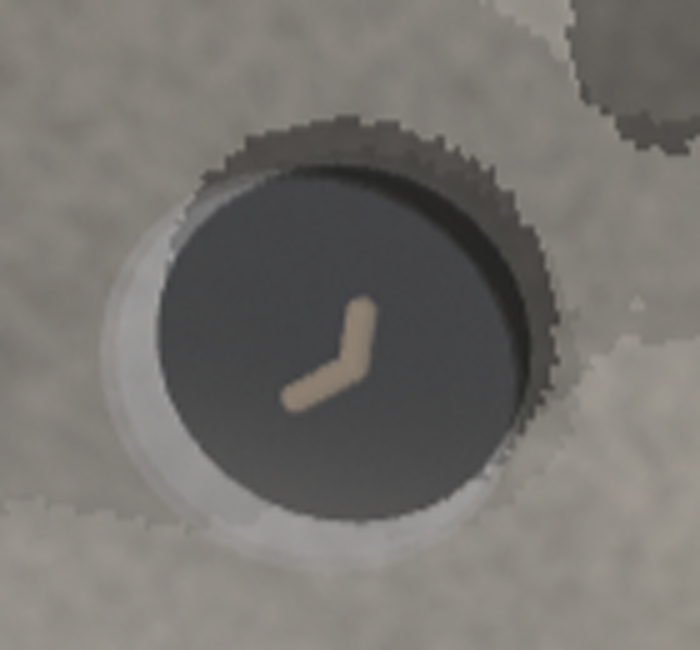

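```bash
cat >> h.py <<'E'
def cloud(tag):
    z=np.load(tag+'.npz');d=z['d'].astype(float);v,u=np.mgrid[:480,:640]
    c=np.stack([(u-z['cx'])/z['fx']*d,(v-z['cy'])/z['fy']*d,d],-1);w=(c-z['t'])@z['R'];w[d<=0]=np.nan;return w
def disc(tag,guess,r,h):
    w=cloud(tag);m=(abs(w[...,2]-h)<.004)&(np.hypot(w[...,0]-guess[0],w[...,1]-guess[1])<r)
    P=w[m][:,:2].astype(np.float32);c,rad=cv2.minEnclosingCircle(P);print(tag,len(P),'mean',P.mean(0),'circ',c,rad,'mid',(P.max(0)+P.min(0))/2,np.ptp(P,axis=0));return c
E
python3 - <<'E'
from h import *
c=disc('w3',(.4965,-.298),.045,.022)
disc('t0',(.4965,-.298),.045,.022)
a=np.radians(78.8);u=np.array([np.cos(a),np.sin(a)])
plan([c[0],c[1],.10],78.8,3,.85)
E
```

```text
w3 5418 mean [ 0.49515283 -0.2964095 ] circ (0.495914489030838, -0.29721689224243164) 0.030492186546325684 mid [ 0.4960323  -0.29693663] [0.05989131 0.06006497]
t0 447 mean [ 0.49346364 -0.2968981 ] circ (0.4931331276893616, -0.29751235246658325) 0.03058970719575882 mid [ 0.49353236 -0.29750705] [0.05670604 0.05971864]
0.85 -32.5 25.8 -3.3 -0.1 -0 0.1; 0.85 -32.5 25.9 -3.3 -0.1 -0 0.1; 0.85 -32.4 25.9 -3.2 -0.1 -0 0.1
```

Call:
drive_tool --plan "0.85 -33 26 -3 0 0 0; 0.85 -33 26 -3 0 0 0; 0.85 -32 20 -3 0 0 0; 0.85 0 0 0 0 0 0"

```text
clock: 10.12
tcp_pos: [0.4954, -0.2948, 0.1017]
orientation: [0.549, -0.541, -0.451, 0.449]
wrist_force: [-0.3, 0.8, 1.0]
finger_gap: 0.0791
```

```bash
python3 - <<'E'
from h import *
st(); plan([.496,-.297,.022],78.8,4,.85)
snap('wrist','w4'); disc('w4',(.4965,-.298),.045,.022)
E
```

```text
10.12 tcp [ 0.4954 -0.2948  0.1017] yaw 79.0 down [-0.006  0.01  -1.   ] F [-0.34  0.83  1.03] gap 0.0791
0.85 -0.7 19.9 -0.4 -0.1 0.1 0.1; 0.85 -0.6 19.9 -0.4 -0.1 0.1 0.1; 0.85 -0.6 19.9 -0.3 -0.1 0.1 0.1; 0.85 -0.6 19.9 -0.3 -0.1 0.1 0.1
w4 9653 mean [ 0.49493462 -0.29686928] circ (0.4963255524635315, -0.29689323902130127) 0.030495256185531616 mid [ 0.4961782  -0.29711336] [0.06021807 0.0597508 ]
```

View pics/w4.png

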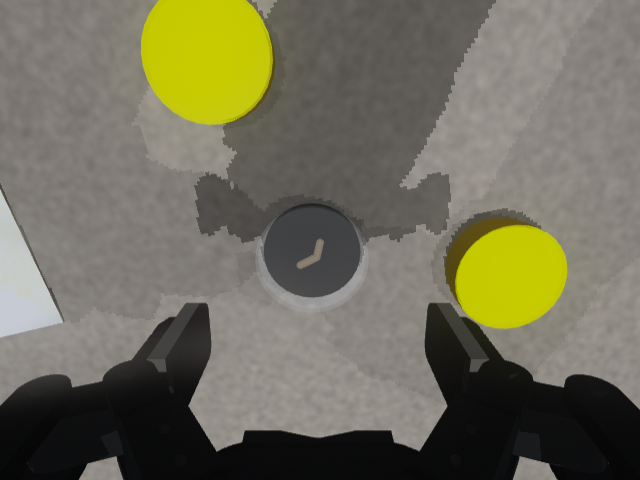

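Call:
drive_tool --plan "0.85 -1 20 0 0 0 0; 0.85 -1 20 0 0 0 0; 0.85 0 20 0 0 0 0; 0.85 0 17 0 0 0 0; 0.85 0 3 0 0 0 0"

```text
clock: 10.8
tcp_pos: [0.4981, -0.2874, 0.0235]
orientation: [0.547, -0.54, -0.454, 0.451]
wrist_force: [-0.6, -0.4, -0.0]
finger_gap: 0.079
```

```bash
python3 - <<'E'
from h import *
st()
E
```

```text
10.8 tcp [ 0.4981 -0.2874  0.0235] yaw 79.6 down [-0.003  0.012 -1.   ] F [-0.6  -0.44 -0.03] gap 0.079
```

```bash
python3 - <<'E'
from h import *
plan([.496,-.297,.0205],78.8,2,.85)
E
```

```text
0.85 -5 1.5 0.2 -0.1 0.4 0.3; 0.85 -4.9 1.5 0.1 -0.1 0.4 0.3
```

Call:
drive_tool --plan "0.85 -5 1.5 0 0 0.4 0.3; 0.85 -4.5 1.5 0 0 0.4 0.3; 0.85 0 0 0 0 0 0"

```text
clock: 11.18
tcp_pos: [0.4979, -0.2965, 0.0225]
orientation: [0.546, -0.546, -0.448, 0.45]
wrist_force: [-0.5, -0.5, -0.6]
finger_gap: 0.0789
```

```bash
python3 - <<'E'
from h import *
st(); snap('wrist','w5'); disc('w5',(.4965,-.298),.045,.022)
E
```

```text
11.18 tcp [ 0.4979 -0.2965  0.0225] yaw 78.9 down [-0.002 -0.001 -1.   ] F [-0.53 -0.48 -0.62] gap 0.0789
w5 23632 mean [ 0.49445513 -0.29610303] circ (0.4947092533111572, -0.2974759638309479) 0.044613562524318695 mid [ 0.496588 -0.296202] [0.06113818 0.0863978 ]
```

View pics/w5.png

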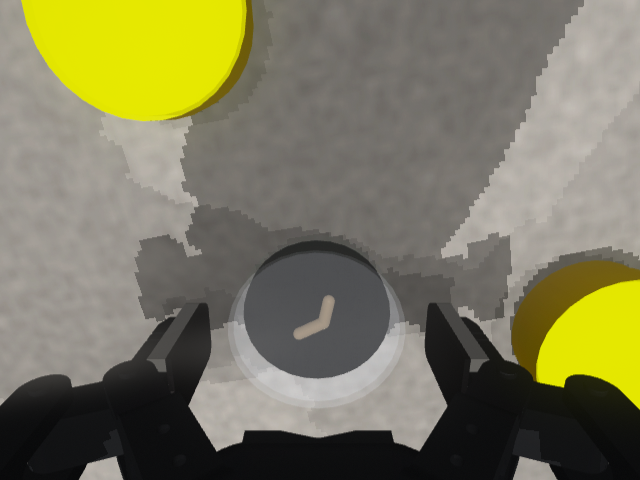

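Call:
drive_tool --plan "0.85 0 2 1.5 0 0 0; 0.5 0 0 0 0 0 0; 0.2 0 0 0 0 0 0; 0.2 0 0 0 0 0 0; 0.2 0 0 0 0 0 0; 0.2 0 0 0 0 0 0" --grip_force 30

```text
clock: 11.98
tcp_pos: [0.4966, -0.2966, 0.0213]
orientation: [-0.546, 0.546, 0.448, -0.45]
wrist_force: [-0.3, -0.9, 2.2]
finger_gap: 0.0587
```

```bash
python3 - <<'E'
from h import *
st()
E
```

```text
11.97 tcp [ 0.4966 -0.2966  0.0213] yaw 78.8 down [-0.001 -0.001 -1.   ] F [-0.31 -0.85  2.22] gap 0.0587
```

Call:
drive_tool --plan "-1 0 -8 0 0 0 0; -1 0 -20 0 0 0 0; -1 0 -30 0 0 0 0; -1 0 -30 0 0 0 0; -1 0 -30 0 0 0 0; -1 0 -25 0 0 0 0; -1 0 -10 0 0 0 0; -1 0 0 0 0 0 0"

```text
clock: 12.98
tcp_pos: [0.4956, -0.2954, 0.1793]
orientation: [0.547, -0.545, -0.448, 0.45]
wrist_force: [-0.6, -0.5, -1.6]
finger_gap: 0.059
```

```bash
python3 - <<'E'
from h import *
st(); snap('wrist','w6'); snap('scene','s6')
plan([.564,.0893,.175],78.8,14,-1)
E
```

```text
12.97 tcp [ 0.4956 -0.2954  0.1793] yaw 78.8 down [-0.004  0.001 -1.   ] F [-0.62 -0.54 -1.63] gap 0.059
-1 27.9 0.3 0.5 -0 0 0; -1 27.9 0.3 0.5 -0 0 0; -1 27.9 0.2 0.5 -0 0 0; -1 27.9 0.2 0.5 -0 0 0; -1 27.9 0.2 0.5 -0 0 0; -1 27.9 0.2 0.5 -0 0 0; -1 27.9 0.2 0.5 -0 0 0; -1 27.9 0.2 0.5 -0 0 0
-1 27.9 0.2 0.5 -0 0 0; -1 27.9 0.2 0.5 -0 0 0; -1 27.9 0.2 0.5 -0 0 0; -1 27.9 0.2 0.5 -0 0 0; -1 27.9 0.2 0.5 -0 0 0; -1 27.9 0.2 0.5 -0 0 0
```

View pics/s6.png

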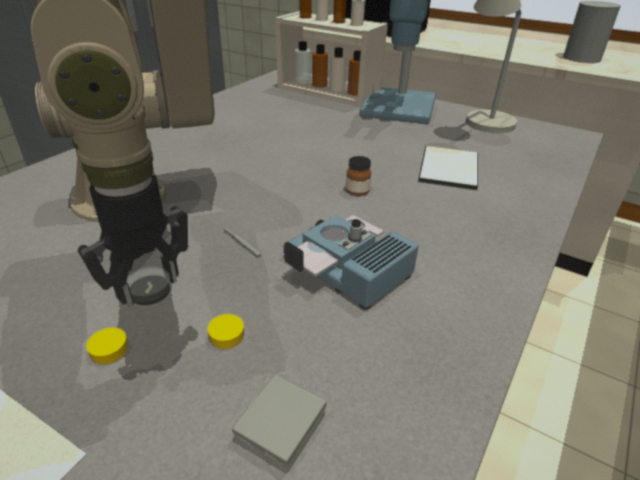

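View pics/w6.png

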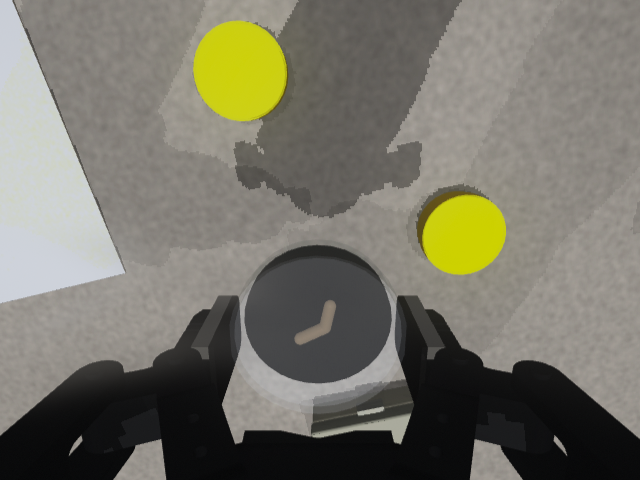

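Call:
drive_tool --plan "-1 15 0 0 0 0 0; -1 28 0 0.5 0 0 0; -1 32 0 0.5 0 0 0; -1 32 0 0.5 0 0 0; -1 32 0 0.5 0 0 0; -1 32 0 0.5 0 0 0; -1 32 0 0.5 0 0 0; -1 32 0 0.5 0 0 0"

```text
clock: 14.08
tcp_pos: [0.5331, -0.0501, 0.17]
orientation: [0.554, -0.539, -0.446, 0.451]
wrist_force: [1.0, -0.1, -0.4]
finger_gap: 0.059
```

```bash
python3 - <<'E'
from h import *
st(); plan([.564,.0893,.175],78.8,6,-1)
E
```

```text
14.07 tcp [ 0.5331 -0.0501  0.17  ] yaw 78.7 down [-0.02   0.012 -1.   ] F [ 0.99 -0.13 -0.37] gap 0.059
-1 23.8 -0.7 -0.5 -0.2 -0 0.1; -1 23.8 -0.7 -0.5 -0.2 -0 0.1; -1 23.8 -0.7 -0.5 -0.2 -0 0.1; -1 23.8 -0.7 -0.5 -0.2 -0 0.1; -1 23.8 -0.8 -0.5 -0.2 -0 0.1; -1 23.8 -0.8 -0.5 -0.2 -0 0.1
```

Call:
drive_tool --plan "-1 26 -1 -0.5 -0.3 0 0.2; -1 26 -1 -0.5 -0.3 0 0.2; -1 26 -1 -0.5 -0.3 0 0.2; -1 26 -1 -0.5 -0.2 0 0.1; -1 20 -1 -0.5 -0.2 0 0; -1 12 -1 0 0 0 0; -1 0 0 0 0 0 0"

```text
clock: 14.95
tcp_pos: [0.5555, 0.096, 0.1692]
orientation: [0.547, -0.542, -0.446, 0.455]
wrist_force: [0.0, 0.2, -0.9]
finger_gap: 0.0595
```

```bash
python3 - <<'E'
from h import *
st(); plan([.564,.0893,.14],78.8,4,-1); snap('wrist','w7'); snap('top','t7'); snap('scene','s7')
E
```

```text
14.95 tcp [0.5555 0.096  0.1692] yaw 79.2 down [-0.014 -0.003 -1.   ] F [ 0.03  0.23 -0.87] gap 0.0595
-1 -1.2 7.3 -2.5 -0.2 0.1 -0.1; -1 -1.2 7.3 -2.5 -0.2 0.1 -0.1; -1 -1.2 7.3 -2.5 -0.2 0.1 -0.1; -1 -1.2 7.3 -2.4 -0.2 0.1 -0.1
```

View pics/w7.png

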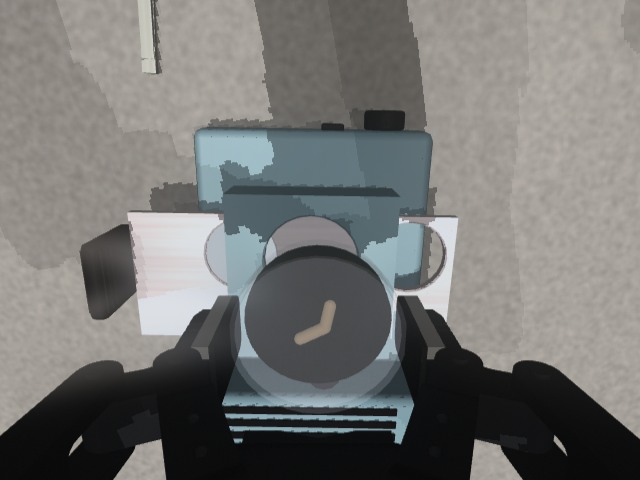

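View pics/s7.png

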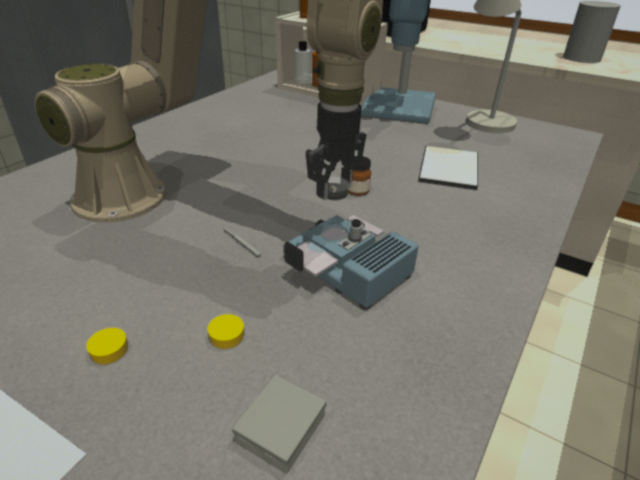

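```bash
python3 - <<'E'
from h import *
crop('w7',185,110,465,300,2.85,'w7c')
E
```

```text
(no output)
```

View pics/w7c.png

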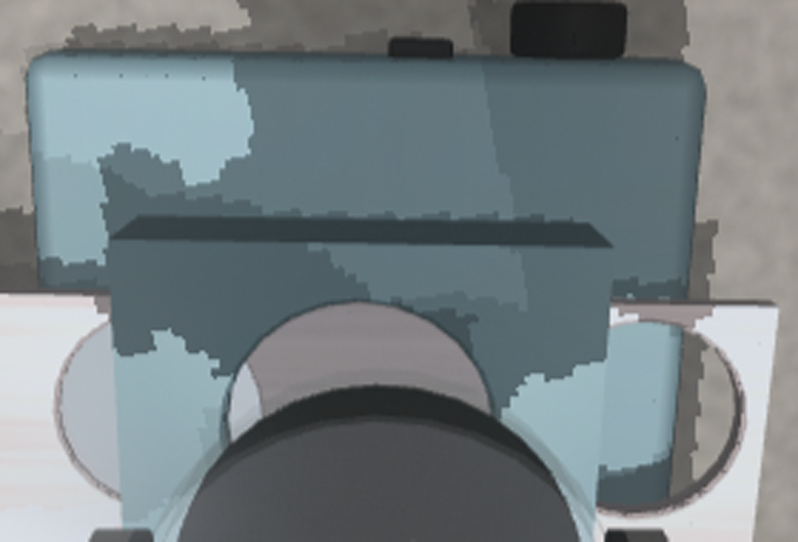

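```bash
python3 - <<'E'
from h import *
g=lambda x,y,h:onplane('w7',185+x/2.85,110+y/2.85,h)[:2]
a,b=g(108,239,.066),g(613,247,.066);d=b-a;L=np.linalg.norm(d);Y=d/L;X=np.array([Y[1],-Y[0]])
print(a,b,L,np.degrees(np.arctan2(Y[1],Y[0])),'stage',(a+b)/2+.04*X)
t=g(357,300,.066);print('glass top arc',t,t+.028*X)
l,r=g(222,410,.066),g(493,410,.066);print(l,r,(l+r)/2)
p,q=g(30,58,.036),g(705,80,.036);d=q-p;y=d/np.linalg.norm(d);print(np.linalg.norm(d),(p+q)/2+.075*np.array([y[1],-y[0]]),np.degrees(np.arctan2(y[1],y[0])))
w=cloud('w7');P,r=pose()
# dish top: points nearest to tcp height
m=(np.hypot(w[...,0]-P[0],w[...,1]-P[1])<.04)&(w[...,2]>.14);u=np.where(m);Q=w[m]
h,e=np.histogram(Q[:,2],30);print(h,e.round(3))
E
```

```text
[0.51560017 0.04927224] [0.53579358 0.14682019] 0.09961614311248858 78.30439071066728 stage [0.56486641 0.08993773]
glass top arc [0.53689285 0.09514839] [0.56431152 0.08947244]
[0.55450577 0.06337101] [0.56488687 0.11813803] [0.55969632 0.09075452]
0.14478159568561774 [0.56749885 0.08881798] 77.36878617994924
[  184   250    92   228   585   658  3086 20248   536   565   625   613
   655  1063   245   343   624   656   971   578   130   377  1177  2760
  2980  3828  4131  2441  1802   496] [0.147 0.15  0.153 0.157 0.16  0.163 0.166 0.169 0.172 0.176 0.179 0.182
 0.185 0.188 0.191 0.195 0.198 0.201 0.204 0.207 0.21  0.214 0.217 0.22
 0.223 0.226 0.229 0.233 0.236 0.239 0.242]
```

```bash
python3 - <<'E'
from h import *
P,r=pose();print(P)
c=disc('w7',P[:2],.029,.1705)
w=cloud('w7');m=(abs(w[...,2]-.1705)<.0025)&(np.hypot(w[...,0]-P[0],w[...,1]-P[1])<.045)
im=np.uint8(m*255);n,l,s,ce=cv2.connectedComponentsWithStats(cv2.morphologyEx(im,cv2.MORPH_OPEN,np.ones((7,7))));k=1+s[1:,4].argmax();print(s[k])
Q=w[l==k]
a=np.radians(79);X=np.array([np.sin(a),-np.cos(a)]);Y=np.array([np.cos(a),np.sin(a)])
D=(Q[:,:2]-P[:2]);print('along x',(D@X).min(),(D@X).max(),'y',(D@Y).min(),(D@Y).max())
A=np.c_[Q[:,:2],np.ones(len(Q))];print(np.linalg.lstsq(A,Q[:,2],rcond=None)[0])
plan([.5648,.0898,.14],78.5,4,-1)
E
```

```text
[0.55569202 0.09456995 0.16943788]
w7 20513 mean [0.55425054 0.09496514] circ (0.555679440498352, 0.09458988159894943) 0.02908504195511341 mid [0.5556861  0.09464246] [0.05797553 0.05777944]
[  228   254   180   160 22288]
along x -0.031027519045974516 0.030285320667444264 y -0.028058244000320313 0.03150831900424541
[-0.01188419 -0.00181572  0.17678757]
-1 -0.7 7.3 -2.6 -0.2 0.1 -0.1; -1 -0.7 7.3 -2.5 -0.2 0.1 -0.1; -1 -0.7 7.3 -2.5 -0.2 0.1 -0.1; -1 -0.7 7.4 -2.5 -0.2 0.1 -0.1
```

Call:
drive_tool --plan "-1 -0.7 4 -4 -0.3 0.1 -0.1; -1 -0.7 6 -4 -0.3 0.1 -0.1; -1 -0.7 8 -3 -0.2 0.1 -0.1; -1 0 8 0 0 0 0; -1 0 4 0 0 0 0; -1 0 0 0 0 0 0"

```text
clock: 15.85
tcp_pos: [0.5664, 0.0877, 0.1365]
orientation: [-0.547, 0.548, 0.448, -0.447]
wrist_force: [0.0, 0.5, -1.4]
finger_gap: 0.0592
```

```bash
python3 - <<'E'
from h import *
st(); plan([.5648,.0898,.096],78.5,6,-1)
E
```

```text
15.85 tcp [0.5664 0.0877 0.1365] yaw 78.5 down [ 0.001 -0.001 -1.   ] F [ 0.04  0.53 -1.38] gap 0.0592
-1 0.3 6.7 0.3 0 0 -0; -1 0.3 6.7 0.3 0 0 -0; -1 0.3 6.7 0.3 0 0 -0; -1 0.3 6.7 0.3 0 0 -0; -1 0.3 6.7 0.3 0 0 -0; -1 0.3 6.7 0.3 0 0 -0
```

Call:
drive_tool --plan "-1 0.4 6.5 0.4 0 0 0; -1 0.4 6.5 0.4 0 0 0; -1 0.4 6.5 0.4 0 0 0; -1 0.3 6.5 0.3 0 0 0; -1 0.3 6.5 0.3 0 0 0; -1 0 6 0 0 0 0; -1 0 0 0 0 0 0"

```text
clock: 16.73
tcp_pos: [0.5648, 0.0903, 0.0953]
orientation: [-0.547, 0.548, 0.448, -0.448]
wrist_force: [0.6, 0.2, -1.2]
finger_gap: 0.0591
```

```bash
python3 - <<'E'
from h import *
st(); plan([.5648,.0898,.0873],78.5,5,-1); snap('scene','s8'); crop('s8',270,140,430,300,3.7,'s8c')
E
```

```text
16.73 tcp [0.5648 0.0903 0.0953] yaw 78.6 down [ 0.001 -0.001 -1.   ] F [ 0.57  0.16 -1.25] gap 0.0591
-1 -0.1 1.6 -0 0 0 -0; -1 -0.1 1.6 -0 0 0 -0; -1 -0.1 1.6 -0 0 0 -0; -1 -0.1 1.6 -0 0 0 -0; -1 -0.1 1.6 -0 0 0 -0
```

View pics/s8c.png

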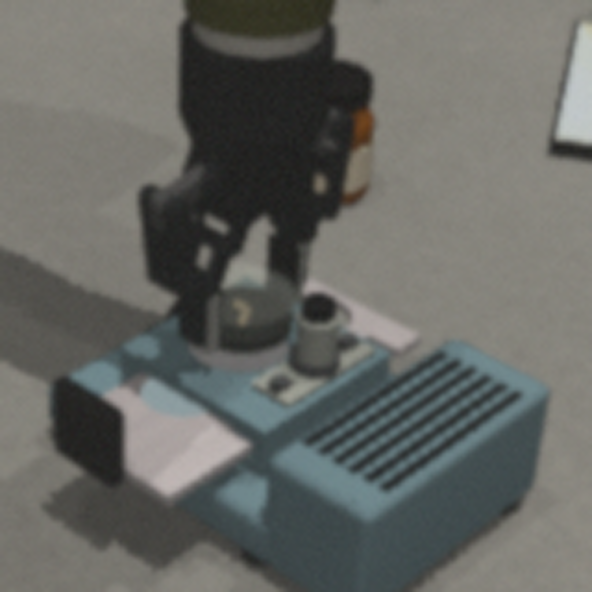

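Call:
drive_tool --plan "-1 0 2 0 0 0 0; -1 0 2 0 0 0 0; -1 0 1.5 0 0 0 0"

```text
clock: 17.15
tcp_pos: [0.5657, 0.0903, 0.0905]
orientation: [-0.546, 0.548, 0.449, -0.447]
wrist_force: [-0.1, -0.2, -1.2]
finger_gap: 0.0588
```

Call:
drive_tool --plan "-1 0 1 0 0 0 0; -1 0 1 0 0 0 0"

```text
clock: 17.4
tcp_pos: [0.5657, 0.0903, 0.0885]
orientation: [-0.546, 0.548, 0.449, -0.447]
wrist_force: [-0.2, -0.2, -0.6]
finger_gap: 0.059
```

Call:
drive_tool --plan "-1 0 0.8 0 0 0 0"

```text
clock: 17.52
tcp_pos: [0.5658, 0.0903, 0.0876]
orientation: [-0.546, 0.548, 0.449, -0.447]
wrist_force: [0.8, -0.2, -1.8]
finger_gap: 0.0592
```

Call:
drive_tool --plan "-1 0 0.8 0 0 0 0"

```text
clock: 17.65
tcp_pos: [0.5659, 0.0903, 0.0873]
orientation: [-0.546, 0.548, 0.449, -0.447]
wrist_force: [-2.6, 0.7, 6.8]
finger_gap: 0.0588
```

Call:
drive_tool --plan "-1 0 0.8 0 0 0 0"

```text
clock: 17.77
tcp_pos: [0.5659, 0.0903, 0.0872]
orientation: [-0.546, 0.548, 0.449, -0.447]
wrist_force: [-2.7, -0.8, 8.3]
finger_gap: 0.0589
```

Call:
drive_tool --plan "-1 0 0.7 0 0 0 0"

```text
clock: 17.9
tcp_pos: [0.5659, 0.0902, 0.0872]
orientation: [-0.546, 0.549, 0.449, -0.447]
wrist_force: [-1.6, -0.8, 5.0]
finger_gap: 0.0587
```

Call:
drive_tool --plan "0.6 0 0 0 0 0 0; 0.7 0 0 0 0 0 0; 0.8 0 0 0 0 0 0; 0.8 0 0 0 0 0 0; 0.8 0 0 0 0 0 0"

```text
clock: 18.52
tcp_pos: [0.5662, 0.0903, 0.0868]
orientation: [-0.546, 0.549, 0.449, -0.447]
wrist_force: [1.1, -0.2, 0.3]
finger_gap: 0.0769
```

```bash
python3 - <<'E'
from h import *
st(); snap('wrist','w9'); disc('w9',(.565,.09),.045,.088)
E
```

```text
18.52 tcp [0.5662 0.0903 0.0868] yaw 78.6 down [ 0.005 -0.001 -1.   ] F [ 1.05 -0.18  0.29] gap 0.0769
w9 24726 mean [0.5649683  0.09086741] circ (0.5646660923957825, 0.09002175182104111) 0.04497943073511124 mid [0.5720913  0.09159668] [0.07308328 0.08669462]
```

View pics/w9.png

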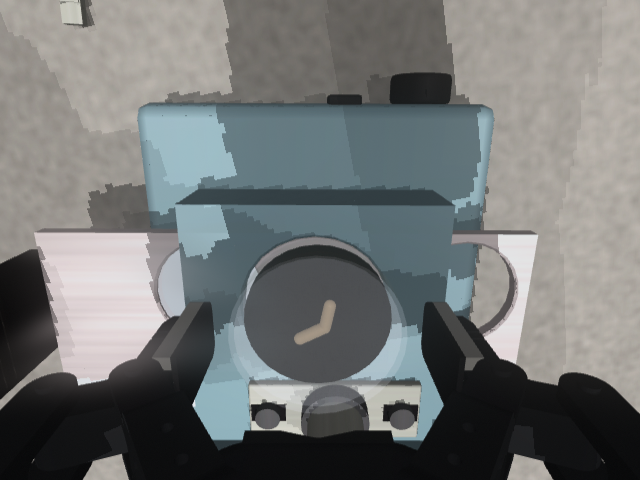

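Call:
drive_tool --plan "0.8 0 -4 0 0 0 0; 0.8 0 -6 0 0 0 0; 0.8 0 -8 0 0 0 0; 0.8 0 -8 0 0 0 0; 0.8 0 -10 0 0 0 0; 0.8 0 -20 0 0 0 0; 0.8 0 -30 0 0 0 0; 0.8 0 -30 0 0 0 0"

```text
clock: 19.58
tcp_pos: [0.5643, 0.0903, 0.2074]
orientation: [-0.547, 0.548, 0.448, -0.447]
wrist_force: [-0.7, -0.7, 0.2]
finger_gap: 0.0771
```

```bash
python3 - <<'E'
from h import *
st(); snap('wrist','w10'); snap('scene','s10'); crop('s10',260,150,430,310,4,'s10c'); disc('w10',(.565,.09),.04,.088)
E
```

```text
19.57 tcp [0.5643 0.0903 0.2074] yaw 78.6 down [ 0.002 -0.001 -1.   ] F [-0.7  -0.68  0.24] gap 0.0771
w10 7167 mean [0.5654624  0.09083513] circ (0.5704703330993652, 0.08970761299133301) 0.03472199663519859 mid [0.569934   0.09055901] [0.06804729 0.0597505 ]
```

View pics/w10.png

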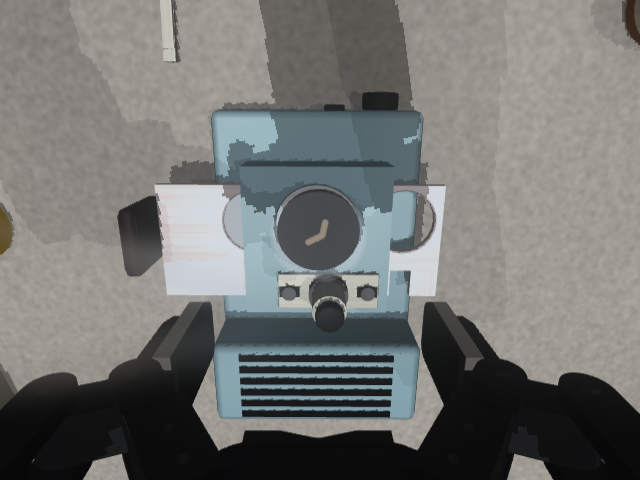

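View pics/s10c.png

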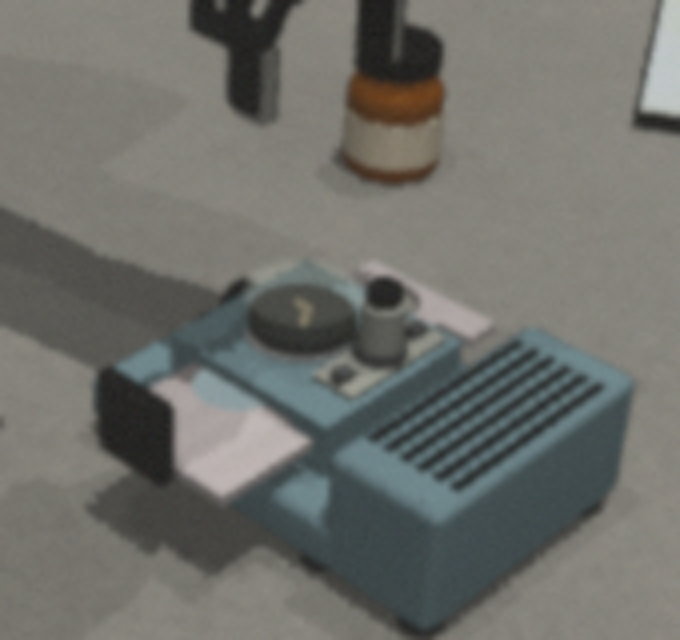

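```bash
python3 - <<'E'
from h import *
st(); print(job.hand_in())
E
```

```text
19.68 tcp [0.5665 0.0904 0.2104] yaw 78.6 down [ 0.009 -0.001 -1.   ] F [ 0.25  1.32 -0.75] gap 0.077
the job is handed in; nothing more can be done
None
```

The shutter slide is in its second stop and the dish stands on the stage glass. I handed the job in at about 19.7 s of the 54 s allowed.

**Slide:** I pushed it in with the shut fingers in 0.6 to 2 mm steps. Sliding took about 3 N, then the force fell to zero as the slide pulled itself into the notch. A light follow-up push stalled at about 4 N with no further travel. In the pictures the plunger cap had dropped and only the blank showed under the glass. I estimate the stop at about 0.06 m, which is close to the 0.061 end of the given range and short of 0.070.

**Dish:** I took the dark-floored glass dish and left the two yellow look-alikes alone. I gripped it on its ±y sides and carried it nearly level. I lowered it until the glass took the load (5 to 8 N), then let go and lifted clear.

**Last checks:**
- **Position:** the dish measured about (0.5655, 0.090) and the glass about (0.565, 0.090), so it is centred to within 1 to 2 mm. The last circle fit read about 5 mm off in x because its points included the index tube, so I used the point mean and the picture instead.
- **State:** the plunger cap was still down, the dish stood upright, and the gripper was clear at z = 0.21 m.
- **Bystanders:** I never came near the forceps, jar or slide box, and they looked unmoved in the pictures, but I did not measure them again at the end.
- **Camera agreement:** the top and wrist cameras differed by 3 to 4 mm in x for the stand and the dish. I used the wrist values for both.

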